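# Gauge the fill of a pin feeder and show the reading

### The job

Check how full the pin feeder is: take the red dust cap off the mouth of its inclined tube and leave it on the grey parking stub beside the tube. Then take the depth gauge from its rest, push its probe down the tube until the brass collar stops squarely on the mouth, and draw it out without shifting the probe. Finish while still holding the gauge in the gripper: level, scale side up, still, its tip at least 15 cm above the bench; leave the other things on the bench where they are.

Things in the scene. Friction and masses are not known exactly. Their poses are not given: they have to be found in the camera images.
- feeder: fixed pin feeder, origin under the middle of its aluminium base plate 160 x 180 x 10 mm; z up, x about away from the robot. A steel tube, 22 mm thick, rises steeply (55 deg) towards the robot (-x) from a grey block 56 mm high; beside it (+y) a parallel stub. A clamp and a cross arm to the stub sit 67 to 89 mm below the tube's rim
- mouth (a point): centre of the rim of the feeder's tube, 185 mm above the bench. z: the tube's axis, out of the tube, 55 deg up and about towards the robot; y level; x up and away from the robot. The flared rim is 31 mm across, 25 mm inside; it narrows within 22 mm to a bore of 16 mm. 70 mm below the rim the bore ends on the rigid stack of pins
- stub_end (a point): centre of the free end of the grey plastic parking stub, 25 mm thick, 50 mm of it free above a 33 mm flange; parallel to the tube (same axes as mouth), 85 mm from it along +y of mouth and 20 mm lower along the tube's axis
- cap_knob (a point): middle of the round knob of the loose red dust cap, 35 g; z: the cap's axis, out through the knob, 55 deg up at first. Knob 16 mm thick (18 at the end), 17 mm up and 16 mm down from here to the cap's top. Cap 42 mm across, skirt 22 mm deep and 37 mm wide inside; its inner floor, 20 mm below here, rests on the rim, later on the stub's end. It sags 3 mm in its slack; pulls off along z
- gauge_mid (a point): centre of the aluminium barrel of the loose depth gauge, 130 g: barrel 100 (x) x 18 (y) x 20 (z) mm, grasp across the 18 mm; x: along the probe to its tip, z: to the scale side (black inlay with a red pointer that moves with the probe). It lies level, scale up, tip about away from the robot, this point 45 mm above the bench, in the two notched posts of its rest
- rest: fixed rest of the gauge, origin under the middle of its base 120 (x) x 62 x 8 mm, z up, x along the gauge; two notched black posts 36 mm before and behind the middle, each 8 mm thick (x), 40 mm wide, 48 mm high
- collar_face (a point): centre of the front face of the gauge's brass collar, 38 mm across and 6 mm thick; 56 mm in front of the barrel's centre along the gauge's x; this face stops on the rim of the tube
- probe_tip (a point): tip of the ringed steel probe, 10 mm thick; it stands 88 mm in front of the collar face when the joint reads 0
- probe (a joint): how far the probe is pushed back into the barrel (m): 0 fully out (88 mm before the collar), up to 0.035; it slides stiffly (about 5 N) and stays where it is pushed. It starts nearly fully out; in the tube it is pushed back until the collar stops, and so keeps the depth as its reading
- driver_6: grey-white LED driver, a finned box 64 x 122 x 39 mm, bystander
- screwdriver_blue: blue-handled screwdriver, 180 mm long, lying, bystander
- calliper: calliper with black display housing, 200 mm long, lying, bystander
- marker_blue: blue felt marker, 138 mm long, lying, bystander
Mind the look-alikes: they are no part of the job. Of the things shaped like the part that bears cap_knob, the red one is meant.

How it is judged:
On the way, in this order (a step that is already met when the one before it is completed fails the run):
1. the dust cap sits on the parking stub, let go (z of cap_knob in the frame of stub_end between 0.014 and 0.027 m and x of cap_knob in the frame of stub_end between -0.012 and 0.012 m and y of cap_knob in the frame of stub_end between -0.012 and 0.012 m and angle between the z axis of cap_knob and the z axis of stub_end, either way round below 0.25 rad and contact force between the fingers and cap below 0.1 N), for 0.2 s.
2. the gauge is in the tube, square, its collar stopped on the rim and its probe pushed back by the pins (z of collar_face in the frame of mouth between -0.003 and 0.0022 m and x of collar_face in the frame of mouth between -0.006 and 0.006 m and y of collar_face in the frame of mouth between -0.006 and 0.006 m and angle between the x axis of gauge_mid and the z axis of mouth, either way round below 0.07 rad and value of joint probe between 0.0155 and 0.0205 m), for 0.1 s.
At the end, for the whole second after the job is handed in: Cap let go on the stub (12 mm sideways, 7 mm along, 14 deg). Gauge held still by the fingers alone, level and scale up within 7 deg, its middle over 14 cm and its tip over 15 cm above the bench and over 4 cm from the tube's mouth, the probe still pushed back 18 mm within 2.5 mm (all of step 1 and value of joint probe between 0.0155 and 0.0205 m and angle between gauge_mid's own z axis and vertical below 0.12 rad and height (world z) of probe_tip above 0.15 m and height (world z) of gauge_mid above 0.14 m and distance between probe_tip and mouth above 0.04 m and contact force between the fingers and gauge above 2 N and contact force between gauge and feeder below 0.1 N and contact force between gauge and rest below 0.1 N and linear speed of gauge below 0.03 m/s); the arm keeps its last pose, push and grip.
It fails at once if a bystander (grey-white LED driver) is moved by more than 2 cm (distance of driver_6 from where it was at the start of the episode above 0.02 m).
It fails at once if a bystander (blue-handled screwdriver) is moved by more than 2 cm (distance of screwdriver_blue from where it was at the start of the episode above 0.02 m).
It fails at once if a bystander (calliper with black display housing) is moved by more than 2 cm (distance of calliper from where it was at the start of the episode above 0.02 m).
It fails at once if a bystander (blue felt marker) is moved by more than 2 cm (distance of marker_blue from where it was at the start of the episode above 0.02 m).
It also fails if it takes over 61 s, if anything falls off the work surface, if the arm or the gripper's body presses on something with over 40 N, if the wrist force passes 120 N, or if a joint passes its speed limit or range.

### The arm

A 6-joint arm with a two-finger parallel gripper is mounted at the origin on a cart in front of the work surface, level with it; the furniture and walls round the work are solid. World frame = base frame: x ahead of the robot, y to its left, z up, the work surface at z = 0. Lengths are in m, angles in rad, forces in N, time in s.
With the tool pointing down it reaches from about 0.3 to 0.875 m from the base axis. Payload 6.4 kg.
Tool frame: the origin (TCP) lies between the finger pads; the fingertips stand 8 mm ahead of it and the grasp point (between the pads) lies 11 mm behind it; z points along the fingers, y is the direction in which the jaws open and shut (so a half turn about z gives the same grasp; the last joint's range is limited). The gripper opens to 85 mm and grips with 20 to 120 N. Pads are 22 mm wide; open, the fingers measure 114 mm over their backs; the gripper's body (76 mm by 85 mm) begins 54 mm behind the grasp point. The pads swing forward as they close: fully open they stand 13 mm farther back than shut.
Start: joints at [-1.307, 0.181, 1.607, -0, 1.354, -0.206], TCP at [0.26, -0.513, 0.239] pointing down, gripper open.
Joint ranges: [-2.99, 2.99], [-0.89, 2.07], [0.3, 2.58], [-1.14, 4.28], [0, 2.63], [-3.12, 3.12]. Speed limits (rad/s): [2.57, 2.57, 3.01, 3.14, 3.14, 3.14].

### API

Orientations are given as a unit quaternion [w, x, y, z].
In Python, from bench import monitor, viewer, workorder, spotter gives the robot as it stands. The module is installed in compiled form; this text tells all that it offers.
- The arm moves only by the tool move_arm, never from a script. Its argument "motion" is a list of rows, each a list of 3 entries, a list of its own where there are three numbers: the shift along the tool's x, y, z in units of 60 mm (1.0 is 60 mm), then the turn, a rotation vector about the tool's x, y, z in units of 8 degrees (1.0 is 8 degrees), then the opening in per cent of the stroke, from 0 (shut) to 100 (fully open). In form: [[[dx, dy, dz], [rx, ry, rz], grip], ...]. A call has 1 to 10 rows; each row is the pose to reach, as a shift and turn from the pose commanded when the call began, along the tool's axes at that moment; what a row does not reach only later rows make up. A row lasts 1/8 s, in which the tool goes at most 62.5 mm and 10.7 degrees, less where a joint would pass 70% of its speed; a pose out of reach is approached as far as the arm can. A call with a gripper value outside its range is refused whole. The fingers move at their own pace and stop on an object; the grip force is fixed at half the most. Time passes only in rows, so rows that repeat a pose let the fingers close. It gives the time, the measured TCP pose, the force and the opening at its end, in the units of the state.
- monitor.get_obs(): the state, without advancing time (a new reading comes with each control period).
- viewer.camera(name): name is "side" or "top"; returns the picture (480x640x3 uint8, blue, green, red); there is no depth.
- viewer.calibration(name): a dict with "fovy" (degrees; the focal length in pixels is half the picture's height over the tangent of half this angle, whatever the lens; pixels are square), "cx", "cy" (the principal point, pixels), "distortion" ([k1, k2, p1, p2, k3] as OpenCV has them; the pictures are not rectified), "extrinsics" (4x4, takes a point from camera to world coordinates). Camera axes: x right, y down, z forward; pixel columns grow to the right and rows downward; lengths in m; the calibration is good to about 2 mm. A picture is of the moment at which its call begins. calibration takes no time and is no camera call.
- workorder.hand_in(): hands the job in, once; it reports no verdict.
Trained networks look in the newest picture that a camera, given by its name, has taken for a name from the list of things; names that differ only in an ending like _2 or _b are one class to them, and where a whole thing is asked for, a point or a joint stands for the part that bears it (a point fixed in the world has none). Each returns a list of dicts, best first, with "score" (0 to 1); they miss things now and then, are a little off and sometimes report something else, mostly with a low value. They report only what shows in the picture. A call takes as long as a camera call. They do not tell look-alikes from the thing itself.
- spotter.search_frame(camera, name): "centre" ([column, row] as shares, 0 to 1, of the picture: columns of its width, rows of its height, amid what is visible of it).
- spotter.outline_of(camera, name): "region" (480x640 bool, what is visible of it) and "centre" ([column, row] as shares, 0 to 1, of the picture: columns of its width, rows of its height, amid what is visible of it).
The state is a dict: "time_s": time; "q": joint angles; "dq": joint speeds; "joint_efforts": joint torques, N m; "eef_pos": TCP position; "eef_rot": TCP orientation; "wrist_force": force on the tool from outside, world axes, zero at the start; "torque": the same for the moment, N m; "opening": opening from 0.0 (shut) to 1.0 (fully open).
Only numpy, scipy, OpenCV 4.12 (cv2) and the standard library are available. Lean on these libraries where they do the work, as an engineer would, in place of code of your own. Each camera call takes 0.05 s, during which the arm holds its last target. There are 200 camera calls.

## Working session

There is one attempt and no reset: what is moved stays moved. The work goes in short steps, Python scripts to look and compute and a tool call to move; the robot and the scene stay as the last step left them, time stands still between calls to the robot, and variables do not carry over. Pictures are saved under pics/ and viewed, about 8 in all and at most 12, crops included, and the job is handed in when it is done.

Besides the shell and the picture viewer there is one more tool, called after "Call:" by a JSON object that holds its "name" and its "arguments". move_arm: Moves the arm, as the interface text tells. Its arguments: {"type":"object","properties":{"motion":{"type":"array","items":{"type":"array"}}},"required":["motion"]}

```bash
mkdir -p pics
python3 - <<'E'
from bench import monitor, viewer, spotter
import cv2, numpy as np
print(monitor.get_obs())
for c in ("side","top"):
    im=viewer.camera(c); cv2.imwrite(f"pics/{c}0.png",im)
    k=viewer.calibration(c); print(c,{a:np.round(b,4).tolist() for a,b in k.items()})
    for n in ("feeder","mouth","stub_end","cap_knob","gauge_mid","rest","collar_face","probe_tip"):
        try: print(n,[(round(d["score"],2),np.round(np.array(d["centre"])*[640,480],1).tolist()) for d in spotter.search_frame(c,n)[:4]])
        except Exception as e: print(n,e)
E
```

```text
{'time_s': 0.0, 'q': array([-1.30727748e+00,  1.81564993e-01,  1.60799641e+00, -4.00739000e-05,
        1.35381726e+00, -2.06282697e-01]), 'dq': array([-0.00106974, -0.0006166 ,  0.00122241,  0.00215276, -0.0002426 ,
       -0.0022283 ]), 'joint_efforts': array([ 6.00812405e-05, -4.44866717e+01, -3.51335478e+01, -3.48846379e-04,
        9.30892158e-03,  2.21051175e-05]), 'eef_pos': array([ 0.26017687, -0.51216141,  0.23837629]), 'eef_rot': array([-8.92081499e-04,  9.72536045e-01,  2.32750602e-01, -4.51079081e-05]), 'wrist_force': array([-0.35176027, -0.09937441,  1.01830988]), 'torque': array([ 0.01591063,  0.01035984, -0.0067936 ]), 'opening': 1.0030900409544756}
side {'fovy': 46.1845, 'cx': 322.8673, 'cy': 240.6319, 'distortion': [0.0566, 0.0, 0.0, 0.0, 0.0], 'extrinsics': [[-0.911, -0.2655, 0.3157, 0.1656], [-0.412, 0.5483, -0.7278, 0.8638], [0.0202, -0.793, -0.6088, 0.8454], [0.0, 0.0, 0.0, 1.0]]}
feeder [(0.83, [242.2, 365.5])]
mouth [(0.75, [231.9, 332.4])]
stub_end [(0.97, [231.1, 336.1])]
cap_knob [(0.79, [328.0, 218.7]), (0.72, [264.7, 297.2])]
gauge_mid [(0.86, [340.6, 186.9])]
rest [(0.74, [347.3, 204.5])]
collar_face [(0.92, [338.8, 190.7])]
probe_tip []
top {'fovy': 51.3199, 'cx': 317.0118, 'cy': 233.2724, 'distortion': [-0.0572, 0.0, 0.0, 0.0, 0.0], 'extrinsics': [[-0.0225, -0.9987, 0.0448, 0.4909], [-0.9997, 0.022, -0.0109, -0.0054], [0.0099, -0.045, -0.9989, 1.2951], [0.0, 0.0, 0.0, 1.0]]}
feeder [(0.66, [201.0, 224.1]), (0.35, [360.0, 273.1])]
mouth [(0.55, [180.9, 220.7])]
stub_end [(0.85, [183.9, 222.4]), (0.25, [341.8, 303.3])]
cap_knob [(0.68, [194.4, 235.2]), (0.53, [386.3, 207.1])]
gauge_mid [(0.81, [434.1, 197.2])]
rest [(0.58, [425.1, 206.6])]
collar_face [(0.67, [436.7, 195.1])]
probe_tip [(0.35, [360.4, 272.6])]
```

View pics/side0.png

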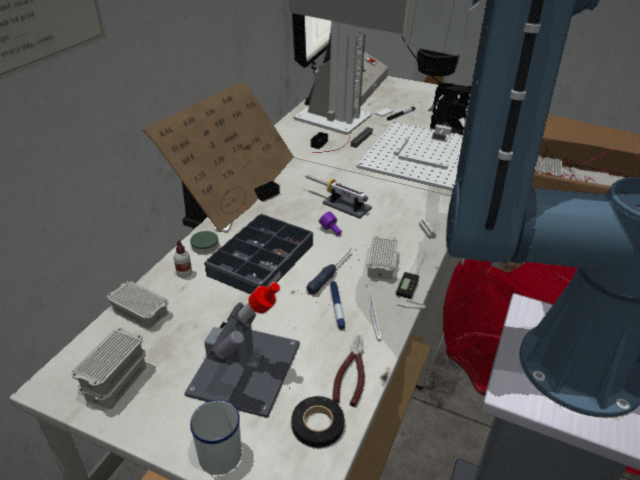

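View pics/top0.png

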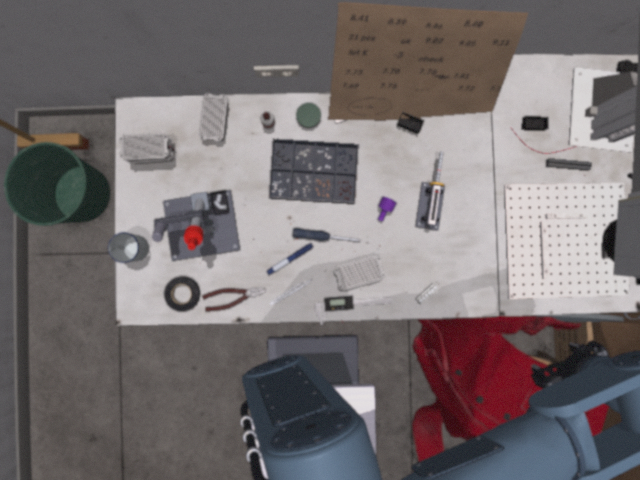

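The side view shows the red cap at (265,297) on the feeder (plate around (242,370)). The purple look-alike is at (330,222) and the gauge on its rest is near (342,192). In the top view the cap is at (194,235), the plate spans about (165–240, 190–258) and the gauge is at (434,200). Next I'll take close crops to measure the corners.

Run:
```python
import cv2, numpy as np
s=cv2.imread("pics/side0.png"); t=cv2.imread("pics/top0.png")
def crop(im,x,y,w,h,k): return cv2.resize(im[y:y+h,x:x+w],None,fx=k,fy=k,interpolation=cv2.INTER_CUBIC)
a=crop(s,180,275,130,145,4); b=crop(t,145,180,65*2-60+30,145-60,4) # 520x580
out=np.zeros((600,800,3),np.uint8); 
a=crop(s,180,275,130,145,4); out[:580,:520]=a
b=crop(s,300,170,70,48,4); out[:192,520:800]=b
c=crop(t,410,145,40,90,4); out[200:560,520:680]=c
cv2.imwrite("pics/c1.png",out)
cv2.imwrite("pics/c2.png",crop(t,145,180,110,85,7))
for n,im in (("side",s),("top",t)):
    h=cv2.cvtColor(im,cv2.COLOR_BGR2HSV); m=((h[...,0]<8)|(h[...,0]>172))&(h[...,1]>160)&(h[...,2]>90)
    nl,l,st,ce=cv2.connectedComponentsWithStats(m.astype(np.uint8))
    print(n,[(st[i].tolist(),ce[i].round(1).tolist()) for i in range(1,nl) if st[i,4]>60])
```

```text
side [([456, 259, 17, 12, 90], [463.8, 264.5]), ([473, 261, 104, 43, 2145], [534.4, 279.2]), ([249, 282, 31, 28, 529], [263.1, 296.1]), ([481, 282, 28, 36, 310], [496.5, 297.1])]
top [([184, 226, 19, 24, 324], [192.9, 236.3]), ([451, 317, 95, 118, 5523], [497.6, 374.8]), ([440, 334, 7, 29, 65], [442.5, 348.3]), ([415, 337, 12, 27, 146], [420.6, 349.1]), ([587, 404, 22, 31, 407], [596.9, 418.0]), ([414, 420, 29, 41, 705], [427.3, 441.5])]
```

View pics/c1.png

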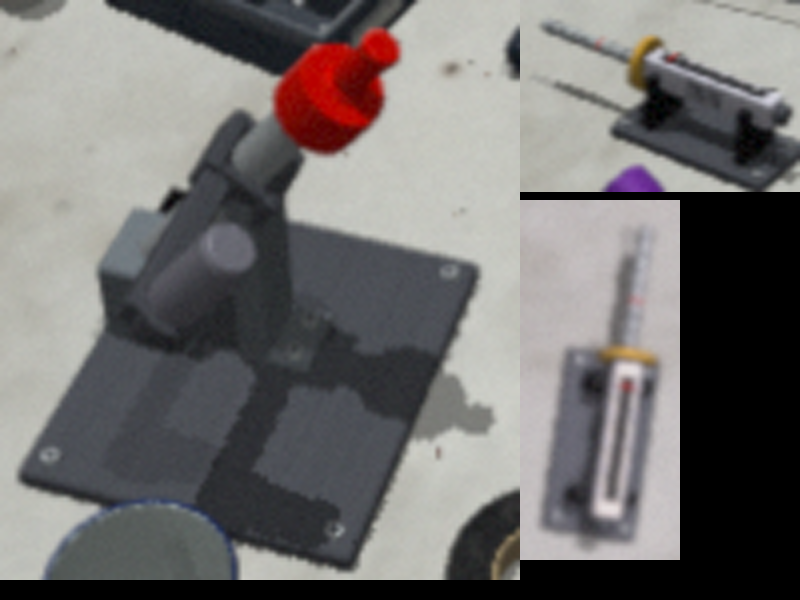

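View pics/c2.png

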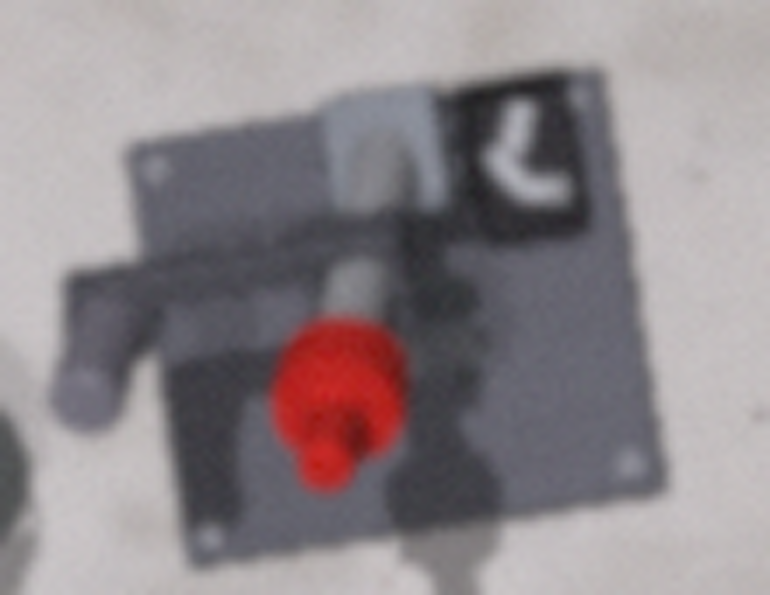

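The crops give sharp corners for the plate, the stub end at side crop (230,245) and top crop (88,398), and the cap outline and gauge ends. Next I'll fit the poses.

```bash
cat > h.py <<'E'
import numpy as np, cv2
from scipy.optimize import least_squares
from scipy.spatial.transform import Rotation as R
from bench import monitor, viewer
C={c:viewer.calibration(c) for c in ("side","top")}
def proj(c,P):
    k=C[c]; E=np.linalg.inv(np.array(k["extrinsics"])); f=240/np.tan(np.radians(k["fovy"])/2)
    K=np.array([[f,0,k["cx"]],[0,f,k["cy"]],[0,0,1.]])
    return cv2.projectPoints(np.atleast_2d(P).astype(float),cv2.Rodrigues(E[:3,:3])[0],E[:3,3],K,np.array(k["distortion"],float))[0][:,0]
def rz(a): return R.from_euler('z',a).as_matrix()
S55,C55=np.sin(np.radians(55)),np.cos(np.radians(55))
MF=np.array([[S55,0,-C55],[0,1,0],[C55,0,S55]])   # mouth axes in feeder frame
def tool():
    o=monitor.get_obs(); return o,np.array(o["eef_pos"]),R.from_quat(np.roll(o["eef_rot"],-1)).as_matrix()
def delta(p,Rm):
    o,q,Q=tool(); print("t",round(o["time_s"],2),"eef",q.round(4),"F",np.round(o["wrist_force"],1),"open",round(o["opening"],3))
    print("shift",(Q.T@(p-q)/.06).round(3).tolist(),"turn",(np.degrees(R.from_matrix(Q.T@Rm).as_rotvec())/8).round(3).tolist())
E
cat > fit.py <<'E'
from h import *
sc=lambda u,v:(180+(u+.5)/4-.5,275+(v+.5)/4-.5)
tc=lambda u,v:(145+(u+.5)/7-.5,180+(v+.5)/7-.5)
plate=[("side",.08,.09,sc(22,473)),("side",-.08,.09,sc(352,557)),("side",-.08,-.09,sc(478,264)),
("top",.08,.09,tc(130,150)),("top",.08,-.09,tc(600,70)),("top",-.08,-.09,tc(665,490)),("top",-.08,.09,tc(192,568))]
th=np.linspace(0,2*np.pi,40); circ=np.c_[np.cos(th),np.sin(th),0*th]
capm=np.vstack([circ*.021+[0,0,-.016],circ*.021+[0,0,-.042],circ*.009+[0,0,.017]])
bb={"side":(248.3-.3,282.2-.3,280.3-.3,313.5-.3),"top":(183.6-.3,225.4-.3,203.1-.3,250.4-.3)}
def res(v,full=False):
    x,y,a,mx,my=v; A=rz(a); out=[]
    for c,px,py,uv in plate: out+=list(proj(c,A@[px,py,.01]+[x,y,0])[0]-uv)
    M=A@MF; m=np.array([mx,my,.185]); k=m+M@[-.003,0,.020]
    for c in bb:
        q=proj(c,capm@M.T+k); out+=list(np.r_[q.min(0),q.max(0)]-bb[c])
    s=m+M@[0,.085,-.02]
    out+=list(proj("side",s)[0]-sc(230,245))+list(proj("top",s)[0]-tc(88,398))
    return np.array(out)
f=least_squares(res,[.5,.3,.1,.45,.3],loss='soft_l1'); print("feeder",f.x.round(4)); print(res(f.x).round(1))
A=rz(f.x[2]); print("mouth in feeder",(A.T@[f.x[3]-f.x[0],f.x[4]-f.x[1],.185]).round(4))
g2=lambda u,v:(410+(u-520+.5)/4-.5,145+(v-200+.5)/4-.5)
g1=lambda u,v:(300+(u-520+.5)/4-.5,170+(v+.5)/4-.5)
G=[("top",(.050,.009,.01),g2(608,363)),("top",(.050,-.009,.01),g2(640,362)),("top",(-.05,.009,.01),g2(590,515)),("top",(-.05,-.009,.01),g2(622,518)),
("top",(.053,0,.019),g2(628,352)),("top",(.143,0,0.003),g2(641,228)),("side",(.143,0,0),g1(543,25)),("side",(.053,0,0),g1(646,62)),("side",(-.05,.009,.01),g1(772,98)),("side",(.05,.009,.01),g1(660,55))]
def rg(v): return np.concatenate([proj(c,rz(v[2])@P+[v[0],v[1],v[3]])[0]-uv for c,P,uv in G])
f2=least_squares(rg,[.55,-.3,-.1,.045],loss='soft_l1'); print("gauge",f2.x.round(4)); print(rg(f2.x).round(1))
E
python3 fit.py
```

```text
feeder [0.5745 0.2786 0.1458 0.5379 0.2588]
[-2.4 -0.4 -0.4  0.4  0.2 -1.2 -0.8  0.2  0.5 -0.1  1.1  1.  -0.2  1.5
 -1.5 -1.  -0.5  0.2  0.2  0.1  1.   0.9 -0.1  0.2 -0.1  2.4]
mouth in feeder [-0.0391 -0.0143  0.185 ]
gauge [ 0.6093 -0.3118 -0.1582  0.0483]
[ 0.9 -0.   0.   1.2  0.5  1.5 -0.4  1.7  0.5  1.5 -0.  -1.5 -2.7 -1.
 -0.8 -0.2 -0.4  1.3 -5.1  0.2]
```

```bash
cat > tgt.py <<'E'
from h import *
a=.1458; M=rz(a)@MF; m=np.array([.5379,.2588,.185]); k=m+M@[-.003,0,.020]
RT=np.c_[M[:,0],-M[:,1],-M[:,2]]
E
python3 -c "
from tgt import *
print(k,M.round(3))
delta(k+M[:,2]*(.075),RT)"
```

```text
[0.5241188  0.25677634 0.19966231] [[ 0.81  -0.145 -0.567]
 [ 0.119  0.989 -0.083]
 [ 0.574  0.     0.819]]
t 0.9 eef [ 0.2603 -0.5127  0.2393] F [ 0.6 -0.4  0.4] open 0.997
shift [9.046, -9.673, -0.363] turn [-0.709, 4.336, 2.248]
```

Call:
{"name": "move_arm", "arguments": {"motion": [[[0.9, -0.97, -0.3], [0, 0.4, 0.2], 100], [[1.8, -1.93, -0.4], [-0.07, 0.87, 0.45], 100], [[2.7, -2.9, -0.4], [-0.14, 1.3, 0.67], 100], [[3.6, -3.87, -0.4], [-0.21, 1.73, 0.9], 100], [[4.5, -4.84, -0.4], [-0.35, 2.17, 1.12], 100], [[5.4, -5.8, -0.4], [-0.42, 2.6, 1.35], 100], [[6.3, -6.77, -0.4], [-0.5, 3.03, 1.57], 100], [[7.2, -7.74, -0.4], [-0.57, 3.47, 1.8], 100], [[8.1, -8.7, -0.4], [-0.64, 3.9, 2.02], 100], [[9.05, -9.67, -0.36], [-0.71, 4.34, 2.25], 100]]}}

```text
time_s: 2.15
eef_pos: [0.4319, 0.0815, 0.2635]
eef_rot: [-0.021, 0.951, 0.07, 0.299]
wrist_force: [0.7, -0.4, 0.1]
opening: 1.0
```

```bash
python3 -c "
from tgt import *
delta(k+M[:,2]*(.075),RT)"
```

```text
t 2.15 eef [0.4319 0.0815 0.2635] F [ 0.7 -0.4  0.1] open 1.0
shift [0.988, -2.667, 0.732] turn [0.014, 0.01, 0.01]
```

Call:
{"name": "move_arm", "arguments": {"motion": [[[0.3, -0.9, 0.2], [0, 0, 0], 100], [[0.6, -1.8, 0.5], [0, 0, 0], 100], [[0.99, -2.67, 0.73], [0, 0, 0], 100], [[0.99, -2.67, 0.73], [0, 0, 0], 100], [[0.99, -2.67, 0.73], [0, 0, 0], 100], [[0.99, -2.67, 0.73], [0, 0, 0], 100]]}}

```text
time_s: 2.9
eef_pos: [0.4811, 0.2476, 0.26]
eef_rot: [-0.021, 0.952, 0.069, 0.297]
wrist_force: [0.4, -0.1, -0.6]
opening: 1.0
```

Run:
```python
from tgt import *
delta(k+M[:,2]*(.075),RT)
o,q,Q=tool()
a=viewer.camera("side"); b=viewer.camera("top")
gp=[q-.011*Q[:,2], q+.008*Q[:,2]]
for c,im in (("side",a),("top",b)):
    print(c,"TCP,tip",proj(c,np.array([q,gp[1]])).round(1).tolist(),"knob,mouth",proj(c,np.array([k,k+M[:,2]*.017,m])).round(1).tolist())
A=cv2.resize(a[240:390,180:380],None,fx=2,fy=2,interpolation=2) 
x0,y0=140,150
A=cv2.resize(a[225:325,215:348],None,fx=6,fy=6,interpolation=2); B=cv2.resize(b[190:290,140:273],None,fx=6,fy=6,interpolation=2)
cv2.imwrite("pics/s1.png",A); cv2.imwrite("pics/t1.png",B)
```

```text
t 2.9 eef [0.4811 0.2476 0.26  ] F [ 0.4 -0.1 -0.6] open 1.0
shift [0.023, -0.047, -0.007] turn [0.016, 0.044, 0.004]
side TCP,tip [[294.6, 267.2], [292.0, 269.7]] knob,mouth [[269.6, 290.6], [274.9, 285.6], [262.3, 295.3]]
top TCP,tip [[190.1, 263.2], [190.5, 261.0]] knob,mouth [[192.4, 243.2], [191.6, 247.5], [193.0, 237.2]]
```

View pics/s1.png

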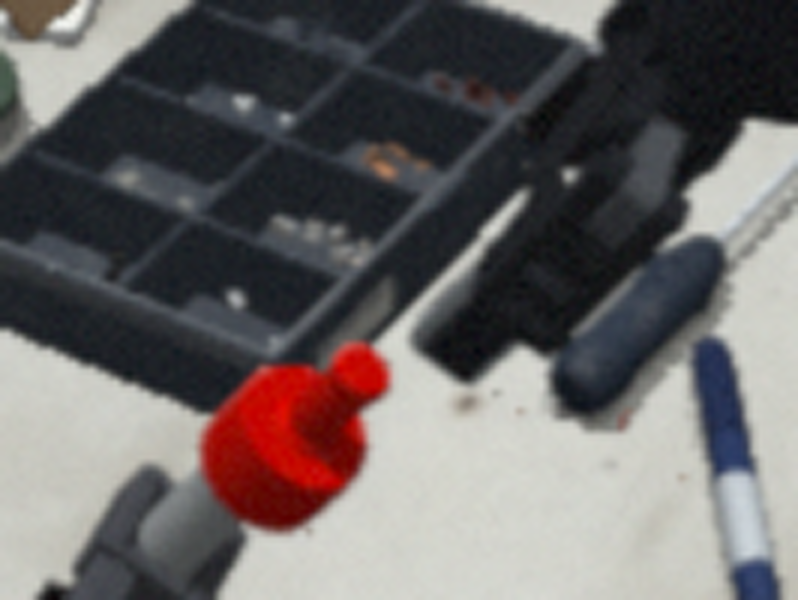

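View pics/t1.png

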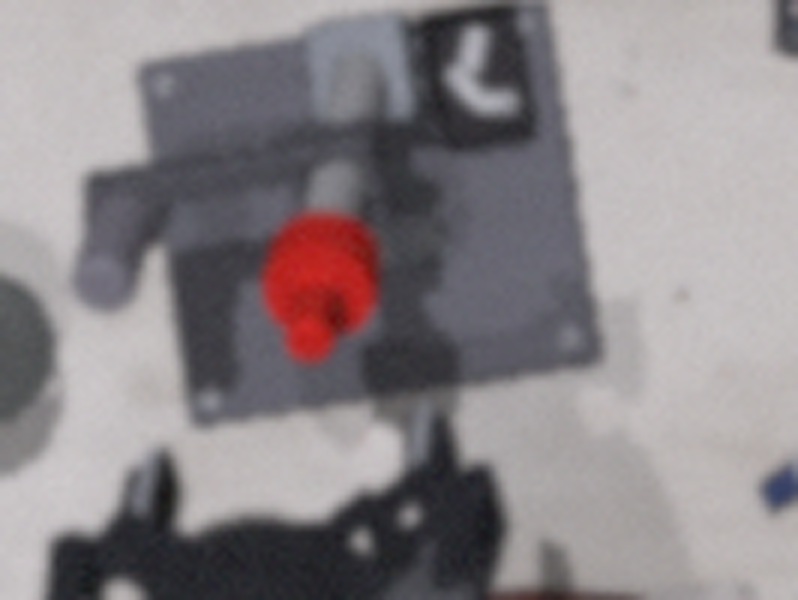

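The fit holds. The predicted knob end falls within about 1 px of the seen one: side crop (362,372), top crop (312,342). The jaws straddle the cap's axis, so I'll go in and grip the knob.

Call:
{"name": "move_arm", "arguments": {"motion": [[[0.02, -0.05, 0.4], [0, 0.04, 0], 50], [[0.02, -0.05, 0.8], [0, 0.04, 0], 50], [[0.02, -0.05, 1.2], [0, 0.04, 0], 50], [[0.02, -0.05, 1.32], [0, 0.04, 0], 50], [[0.02, -0.05, 1.32], [0, 0.04, 0], 50], [[0.02, -0.05, 1.32], [0, 0.04, 0], 0], [[0.02, -0.05, 1.32], [0, 0.04, 0], 0], [[0.02, -0.05, 1.32], [0, 0.04, 0], 0], [[0.02, -0.05, 1.32], [0, 0.04, 0], 0], [[0.02, -0.05, 1.32], [0, 0.04, 0], 0]]}}

```text
time_s: 4.25
eef_pos: [0.5266, 0.2585, 0.1964]
eef_rot: [-0.021, 0.951, 0.071, 0.3]
wrist_force: [-2.4, -5.3, 6.4]
opening: 0.175
```

Run:
```python
from tgt import *
delta(k-M[:,2]*(.005),RT)
```

```text
t 4.25 eef [0.5266 0.2585 0.1964] F [-2.4 -5.3  6.4] open 0.175
shift [-0.005, 0.023, 0.013] turn [0.009, -0.004, 0.019]
```

Call:
{"name": "move_arm", "arguments": {"motion": [[[0, 0.02, -0.15], [0, 0, 0], 0], [[0.02, 0.02, -0.35], [0, 0, 0], 0], [[0.05, 0, -0.55], [0, 0, 0], 0], [[0.05, 0, -0.6], [0, 0, 0], 0], [[0.05, -0.4, -0.6], [0, 0, 0], 0], [[0.05, -0.8, -0.6], [0, 0, 0], 0], [[0.05, -1.2, -0.6], [0, 0, 0], 0], [[0.05, -1.42, -0.6], [0, 0, 0], 0], [[0.05, -1.42, -0.6], [0, 0, 0], 0], [[0.05, -1.42, -0.6], [0, 0, 0], 0]]}}

```text
time_s: 5.5
eef_pos: [0.4954, 0.3399, 0.2259]
eef_rot: [-0.021, 0.951, 0.071, 0.299]
wrist_force: [-0.3, -0.3, -1.5]
opening: 0.173
```

Run:
```python
from tgt import *
delta(m+M@[0,.085,-.005],RT)
o,q,Q=tool()
a=viewer.camera("side"); b=viewer.camera("top")
for c,im in (("side",a),("top",b)):
    print(c,"mouth,stub",proj(c,np.array([m,m+M@[0,.085,-.02]])).round(1).tolist())
out=np.zeros((600,800,3),np.uint8)
out[:,:400]=cv2.resize(a[275:375,190:257],(400,600),interpolation=2)
out[:,400:]=cv2.resize(b[190:290,140:207],(400,600),interpolation=2)
cv2.imwrite("pics/s2.png",out)
```

```text
t 5.5 eef [0.4954 0.3399 0.2259] F [-0.3 -0.3 -1.5] open 0.173
shift [0.025, 0.023, 0.931] turn [0.009, 0.014, 0.018]
side mouth,stub [[262.3, 295.3], [237.0, 336.1]]
top mouth,stub [[193.0, 237.2], [157.0, 238.8]]
```

View pics/s2.png

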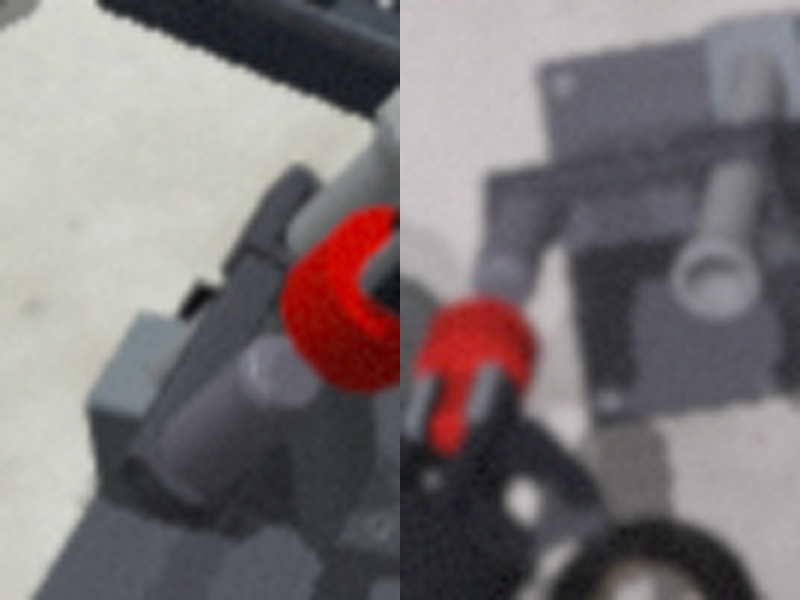

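The rim shows at top (193.2,236.2) against (193.0,237.2) predicted, and the stub end at side (236.5,336.2) against (237.0,336.1). The gripped cap lines up with the stub, so I'll seat it.

Call:
{"name": "move_arm", "arguments": {"motion": [[[0.03, 0.02, 0.2], [0, 0, 0], 0], [[0.03, 0.02, 0.4], [0, 0, 0], 0], [[0.03, 0.02, 0.6], [0, 0, 0], 0], [[0.03, 0.02, 0.75], [0, 0, 0], 0], [[0.03, 0.02, 0.85], [0, 0, 0], 0], [[0.03, 0.02, 0.9], [0, 0, 0], 0], [[0.03, 0.02, 0.9], [0, 0, 0], 0]]}}

```text
time_s: 6.48
eef_pos: [0.5279, 0.3438, 0.1829]
eef_rot: [-0.021, 0.951, 0.07, 0.299]
wrist_force: [-0.4, 0.6, -0.7]
opening: 0.176
```

Run:
```python
from tgt import *
delta(m+M@[0,.085,-.005],RT)
```

```text
t 6.47 eef [0.5279 0.3438 0.1829] F [-0.4  0.6 -0.7] open 0.176
shift [-0.013, 0.009, 0.031] turn [0.007, 0.01, 0.017]
```

No side force, so the skirt is over the stub. I'll push on gently until it touches.

Call:
{"name": "move_arm", "arguments": {"motion": [[[0, 0, 0.04], [0, 0, 0], 0], [[0, 0, 0.07], [0, 0, 0], 0], [[0, 0, 0.07], [0, 0, 0], 0]]}}

```text
time_s: 6.85
eef_pos: [0.5295, 0.3442, 0.1819]
eef_rot: [-0.021, 0.951, 0.07, 0.3]
wrist_force: [-22.4, -8.9, 21.2]
opening: 0.173
```

Call:
{"name": "move_arm", "arguments": {"motion": [[[0, 0, 0.02], [0, 0, 0], 0], [[0, 0, 0.02], [0, 0, 0], 50], [[0, 0, 0.02], [0, 0, 0], 50], [[0, 0, 0.0], [0, 0, 0], 50], [[0, 0, -0.5], [0, 0, 0], 50], [[0, 0, -1.0], [0, 0, 0], 60], [[0, 0, -1.8], [0, 0, 0], 60], [[0, 0, -2.0], [0, 0, 0], 60], [[0, 0, -2.0], [0, 0, 0], 60]]}}

```text
time_s: 7.98
eef_pos: [0.4624, 0.3345, 0.2784]
eef_rot: [-0.021, 0.951, 0.07, 0.3]
wrist_force: [0.4, 0.3, -0.7]
opening: 0.599
```

```bash
cat >> tgt.py <<'E'
# gauge grasp: tool z 60 deg below horizontal along gauge x
g=np.array([.6093,-.3118,.045]); ga=-.1582; e=np.radians(60)
def gtool(Rg):  # tool axes for gauge axes Rg
    z=Rg@[np.cos(e),0,-np.sin(e)]; y=-Rg[:,1]; return np.c_[np.cross(y,z),y,z]
E
python3 - <<'E'
from tgt import *
a=viewer.camera("side"); b=viewer.camera("top")
out=np.zeros((600,800,3),np.uint8)
out[:,:400]=cv2.resize(a[275:375,205:272],(400,600),interpolation=2)
out[:,400:]=cv2.resize(b[190:290,140:207],(400,600),interpolation=2)
cv2.imwrite("pics/s3.png",out)
kc=m+M@[-.006,.085,0.]
for c in("side","top"): print(c,proj(c,np.array([kc,kc+M[:,2]*.017,kc-M[:,2]*.016])).round(1).tolist())
G=gtool(rz(ga)); print(G.round(3))
delta(g+G[:,2]*(.011-.10),G)
E
```

```text
side [[246.0, 332.7], [251.3, 327.9], [241.2, 337.2]]
top [[156.3, 245.8], [155.1, 250.0], [157.5, 241.9]]
[[ 0.855 -0.158  0.494]
 [-0.136 -0.988 -0.079]
 [ 0.5   -0.    -0.866]]
t 8.07 eef [0.4622 0.3339 0.2763] F [-0.   0.4  0.1] open 0.599
shift [-1.367, 10.774, 2.218] turn [-1.153, -0.6, 1.856]
```

View pics/s3.png

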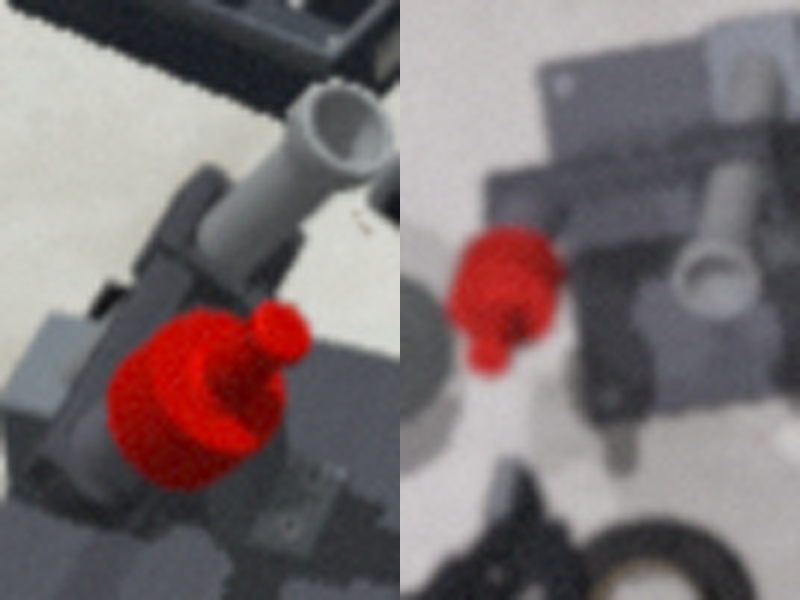

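The cap is seated on the stub: its knob end is at side (251.6,329.6) and top (154.2,248.8), within 2 px of the prediction. The open mouth is visible at side (262.7,296.3). Next I'll go to the gauge.

Call:
{"name": "move_arm", "arguments": {"motion": [[[-0.3, 0.8, -0.2], [0, 0, 0], 60], [[-0.5, 1.7, 0], [-0.2, -0.1, 0.3], 60], [[-0.6, 2.6, 0.2], [-0.3, -0.15, 0.5], 60], [[-0.7, 3.6, 0.4], [-0.4, -0.2, 0.6], 60], [[-0.8, 4.6, 0.6], [-0.5, -0.25, 0.8], 60], [[-0.9, 5.5, 0.8], [-0.6, -0.3, 1.0], 60], [[-1.0, 6.4, 1.0], [-0.7, -0.35, 1.15], 60], [[-1.0, 7.3, 1.2], [-0.8, -0.4, 1.3], 60], [[-1.1, 8.2, 1.4], [-0.9, -0.45, 1.45], 60], [[-1.2, 9.0, 1.6], [-1.0, -0.5, 1.6], 60]]}}

```text
time_s: 9.32
eef_pos: [0.5368, -0.2034, 0.1567]
eef_rot: [0.014, 0.962, -0.058, 0.265]
wrist_force: [1.2, -0.4, 0.3]
opening: 0.599
```

Call:
{"name": "move_arm", "arguments": {"motion": [[[0, 0, 0], [0, 0, 0], 60], [[0, 0, 0], [0, 0, 0], 60]]}}

```text
time_s: 9.57
eef_pos: [0.5365, -0.2003, 0.1573]
eef_rot: [0.013, 0.963, -0.057, 0.265]
wrist_force: [-0.1, 0.1, -0.2]
opening: 0.602
```

Run:
```python
from tgt import *
G=gtool(rz(ga))
delta(g+G[:,2]*(.011-.10),G)
```

```text
t 9.57 eef [ 0.5365 -0.2003  0.1573] F [-0.1  0.1 -0.2] open 0.602
shift [0.289, 1.676, 0.846] turn [-0.175, -0.091, 0.24]
```

Call:
{"name": "move_arm", "arguments": {"motion": [[[0.15, 0.85, 0.3], [-0.17, -0.09, 0.24], 60], [[0.29, 1.68, 0.6], [-0.17, -0.09, 0.24], 60], [[0.29, 1.68, 0.85], [-0.17, -0.09, 0.24], 60], [[0.29, 1.68, 0.85], [-0.17, -0.09, 0.24], 60], [[0.29, 1.68, 0.85], [-0.17, -0.09, 0.24], 60]]}}

```text
time_s: 10.2
eef_pos: [0.5664, -0.3035, 0.1239]
eef_rot: [0.02, 0.963, -0.075, 0.259]
wrist_force: [0.2, -0.0, 0.9]
opening: 0.6
```

Run:
```python
from tgt import *
G=gtool(rz(ga))
delta(g+G[:,2]*(.011),G)
a=viewer.camera("side"); b=viewer.camera("top")
out=np.zeros((600,800,3),np.uint8)
out[:,:400]=cv2.resize(a[140:240,310:377],(400,600),interpolation=2)
out[:,400:]=cv2.resize(b[145:245,405:472],(400,600),interpolation=2)
o,q,Q=tool()
L=rz(ga)
for c,x0,y0,xo in(("side",310,140,0),("top",405,145,400)):
    p=proj(c,np.array([g+L@[-.05,0,.01],g+L@[.05,0,.01],g+L@[.14,0,0],q,q+.1*Q[:,2]])); print(c,p.round(1).tolist())
    for u in p: cv2.circle(out,(int((u[0]-x0+.5)*6+xo),int((u[1]-y0+.5)*6)),4,(0,255,0),-1)
cv2.imwrite("pics/s4.png",out)
```

```text
t 10.2 eef [ 0.5664 -0.3035  0.1239] F [ 0.2 -0.   0.9] open 0.6
shift [-0.032, 0.026, 1.686] turn [-0.008, -0.017, 0.022]
side [[363.8, 194.9], [331.3, 183.1], [303.5, 176.2], [363.2, 170.8], [344.6, 193.6]]
top [[430.9, 225.4], [435.8, 186.0], [439.1, 151.7], [437.9, 220.7], [431.8, 203.5]]
```

View pics/s4.png

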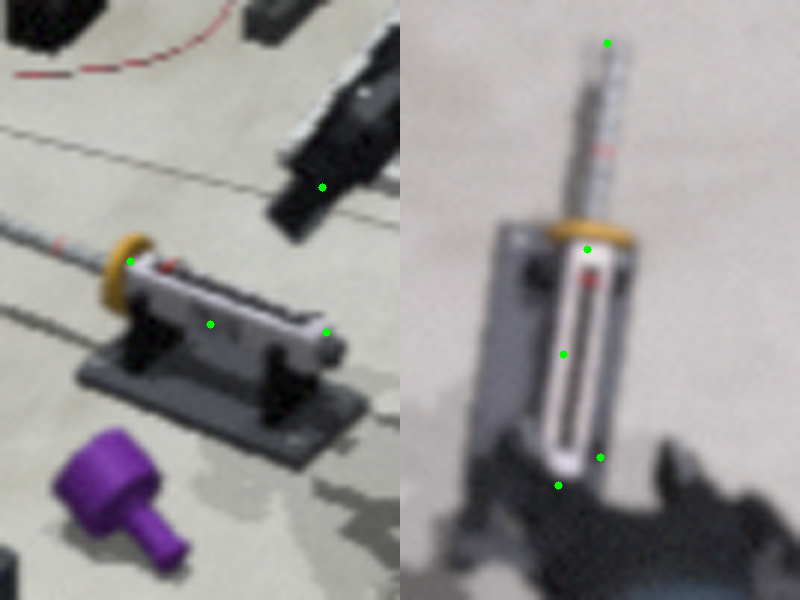

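The jaws are centred over the gauge. The barrel sits about 3 mm farther along +x than the fit (rear end at top crop (563,470) against (558,485) predicted), so I'll add that. Then I'll descend and grasp.

```bash
sed -i 's/^g=np.array.*; ga=-.1582/g=np.array([.6123,-.3125,.045]); ga=-.15/' tgt.py; python3 -c "
from tgt import *
G=gtool(rz(ga)); delta(g+G[:,2]*(.011),G)"
```

```text
t 10.3 eef [ 0.5667 -0.3043  0.1247] F [-0.2  0.1 -0.2] open 0.602
shift [-0.002, 0.015, 1.719] turn [0.03, -0.026, -0.029]
```

Call:
{"name": "move_arm", "arguments": {"motion": [[[0, 0.01, 0.6], [0.03, -0.03, -0.03], 60], [[0, 0.01, 1.2], [0.03, -0.03, -0.03], 60], [[0, 0.01, 1.6], [0.03, -0.03, -0.03], 60], [[0, 0.01, 1.7], [0.03, -0.03, -0.03], 60], [[0, 0.01, 1.7], [0.03, -0.03, -0.03], 60], [[0, 0.01, 1.7], [0.03, -0.03, -0.03], 0], [[0, 0.01, 1.7], [0.03, -0.03, -0.03], 0], [[0, 0.01, 1.7], [0.03, -0.03, -0.03], 0], [[0, 0.01, 1.7], [0.03, -0.03, -0.03], 0], [[0, 0.01, 1.7], [0.03, -0.03, -0.03], 0]]}}

```text
time_s: 11.55
eef_pos: [0.6174, -0.3157, 0.0375]
eef_rot: [0.021, 0.963, -0.073, 0.258]
wrist_force: [-5.6, -0.9, 7.4]
opening: 0.2
```

```bash
python3 -c "
from tgt import *
G=gtool(rz(ga)); delta(g+G[:,2]*(.011),G)
o,q,Q=tool(); print('lift',(Q.T@[0,0,.2]/.06).round(3))"
```

```text
t 11.55 eef [ 0.6174 -0.3157  0.0375] F [-5.6 -0.9  7.4] open 0.2
shift [-0.017, -0.04, 0.028] turn [0.019, -0.007, -0.009]
lift [ 1.67   0.006 -2.885]
```

Call:
{"name": "move_arm", "arguments": {"motion": [[[0.2, 0, -0.35], [0, 0, 0], 0], [[0.6, 0, -1.0], [0, 0, 0], 0], [[1.1, 0, -1.9], [0, 0, 0], 0], [[1.67, 0, -2.88], [0, 0, 0], 0], [[1.67, 0, -2.88], [0, 0, 0], 0], [[1.67, 0, -2.88], [0, 0, 0], 0], [[1.67, 0, -2.88], [0, 0, 0], 0]]}}

```text
time_s: 12.42
eef_pos: [0.6165, -0.3133, 0.2324]
eef_rot: [0.018, 0.964, -0.073, 0.256]
wrist_force: [0.2, 0.1, -1.9]
opening: 0.201
```

```bash
cat > look.py <<'E'
from tgt import *
import sys
def look(name,s,dx=0.,pt=0.):
    a=viewer.camera("side"); b=viewer.camera("top"); o,q,Q=tool()
    gz=np.radians(30)
    gx=Q@[np.sin(e),0,np.cos(e)]; gzv=Q@[np.cos(e),0,-np.sin(e)]; gy=-Q[:,1]
    L=np.c_[gx,gy,gzv]; c0=q-.011*Q[:,2]+gx*dx
    out=np.zeros((600,800,3),np.uint8)
    P=np.array([c0+L@v for v in ([-.05,0,.01],[.05,0,.01],[.056,0,0],[.144,0,0])])
    for c,im,xo in(("side",a,0),("top",b,400)):
        p=proj(c,P); ctr=p.mean(0); w=400/s; h=600/s
        x0=int(ctr[0]-w/2); y0=int(ctr[1]-h/2); A=np.float32([[s,0,-x0*s+s/2],[0,s,-y0*s+s/2]])
        out[:,xo:xo+400]=cv2.warpAffine(im,A,(400,600),flags=2)
        print(c,"origin",x0,y0,p.round(1).tolist())
        for u in p: cv2.circle(out,(int((u[0]-x0+.5)*s+xo),int((u[1]-y0+.5)*s)),3,(0,255,0),-1)
    cv2.imwrite(name,out); print("gx",gx.round(3),"gz",gzv.round(3),"c0",c0.round(4),"t",o["time_s"],"open",o["opening"],o["wrist_force"])
E
python3 -c "
from look import *
look('pics/s5.png',5)"
```

```text
side origin 293 55 [[368.7, 124.1], [333.0, 113.7], [330.8, 116.9], [301.4, 108.2]]
top origin 418 112 [[453.7, 218.7], [458.9, 172.1], [457.8, 170.1], [462.2, 130.0]]
gx [ 0.989 -0.151 -0.005] gz [ 0.004 -0.004  1.   ] c0 [ 0.6113 -0.3128  0.2422] t 12.525 open 0.20289196337439053 [ 0.11192986 -0.60916227 -1.8635495 ]
```

View pics/s5.png

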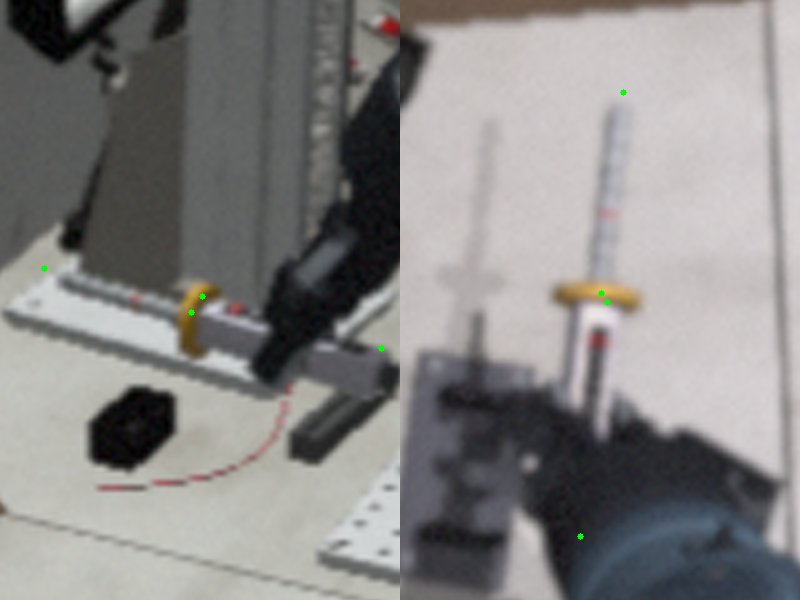

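This is picture 10 of 12. The gauge is firmly held, level, with the scale up (red pointer visible). The collar is at side crop (192,320), about 2–3 mm below the prediction, and the direction agrees within about 0.02 rad. The tip at (65,280) suggests the probe is already back a few mm. Next I'll refine the mouth and work out the pre-insert pose.

```bash
cat >> tgt.py <<'E'
def mf(v): return np.r_[proj("side",v)[0]-[262.7,296.3],proj("top",v)[0]-[193.2,236.4],(v[2]-.185)/.001,(v[:2]-[.5379,.2588])/.003]
m2=least_squares(mf,m).x
RG=np.c_[-M[:,2],M[:,1],M[:,0]]
def tcp_for(Rg,collar,dx=.001,dz=-.0025):  # TCP pose that puts collar face at a point
    T=gtool(Rg); return collar-Rg@[.056+dx,0,dz]+.011*T[:,2],T
E
python3 - <<'E'
from tgt import *
print(m2.round(4),mf(m2).round(2))
delta(*tcp_for(RG,m2+M[:,2]*.135))
E
```

```text
[0.5379 0.2589 0.1846] [-0.48 -0.75 -0.25  0.85 -0.35  0.    0.05]
t 12.53 eef [ 0.6167 -0.3136  0.2327] F [ 0.1 -0.6 -1.9] open 0.203
shift [-3.118, -8.689, -3.684] turn [0.07, -6.792, -2.21]
```

Call:
{"name": "move_arm", "arguments": {"motion": [[[-0.3, -0.8, -0.5], [0, 0, 0], 0], [[-0.6, -1.6, -1.0], [0, -0.5, -0.15], 0], [[-0.9, -2.4, -1.5], [0, -1.0, -0.33], 0], [[-1.2, -3.3, -2.0], [0, -1.7, -0.55], 0], [[-1.5, -4.1, -2.4], [0, -2.4, -0.8], 0], [[-1.8, -5.0, -2.7], [0.03, -3.2, -1.05], 0], [[-2.1, -5.9, -3.0], [0.04, -4.1, -1.33], 0], [[-2.4, -6.8, -3.2], [0.05, -5.0, -1.63], 0], [[-2.7, -7.5, -3.4], [0.06, -5.8, -1.9], 0], [[-3.0, -8.2, -3.6], [0.07, -6.5, -2.1], 0]]}}

```text
time_s: 13.78
eef_pos: [0.4306, 0.2134, 0.3319]
eef_rot: [0.017, 0.978, 0.065, -0.197]
wrist_force: [0.1, 0.1, -2.5]
opening: 0.203
```

Call:
{"name": "move_arm", "arguments": {"motion": [[[0, 0, 0], [0, 0, 0], 0], [[0, 0, 0], [0, 0, 0], 0], [[0, 0, 0], [0, 0, 0], 0]]}}

```text
time_s: 14.15
eef_pos: [0.4313, 0.2109, 0.333]
eef_rot: [0.017, 0.979, 0.063, -0.194]
wrist_force: [0.9, -0.3, -1.4]
opening: 0.202
```

Run:
```python
from tgt import *
delta(*tcp_for(RG,m+M[:,2]*.135)); print(monitor.get_obs()["q"].round(2))
```

```text
t 14.15 eef [0.4313 0.2109 0.333 ] F [ 0.9 -0.3 -1.4] open 0.202
shift [-0.019, -0.532, -0.011] turn [0.015, -0.317, -0.127]
[0.2  0.18 1.47 0.02 1.89 1.64]
```

Call:
{"name": "move_arm", "arguments": {"motion": [[[-0.02, -0.53, -0.01], [0.01, -0.32, -0.13], 0], [[-0.02, -0.53, -0.01], [0.01, -0.32, -0.13], 0], [[-0.02, -0.53, -0.01], [0.01, -0.32, -0.13], 0], [[-0.02, -0.53, -0.01], [0.01, -0.32, -0.13], 0]]}}

```text
time_s: 14.65
eef_pos: [0.4263, 0.2423, 0.3341]
eef_rot: [0.016, 0.974, 0.071, -0.216]
wrist_force: [-0.1, -0.2, -2.0]
opening: 0.201
```

Run:
```python
from look import *
delta(*tcp_for(RG,m+M[:,2]*.135))
look('pics/s6.png',5,.001)
for c in("side","top"): print(c,proj(c,np.array([m,m+M[:,2]*.05])).round(1).tolist())
```

```text
t 14.65 eef [0.4263 0.2423 0.3341] F [-0.1 -0.2 -2. ] open 0.201
shift [0.004, -0.002, 0.004] turn [0.006, 0.0, 0.004]
side origin 265 186 [[339.6, 208.8], [301.7, 246.3], [304.6, 252.2], [275.4, 280.6]]
top origin 144 213 [[177.2, 302.9], [183.8, 270.3], [185.5, 272.5], [190.3, 248.1]]
gx [ 0.567  0.084 -0.819] gz [0.81  0.12  0.573] c0 [0.4314 0.2433 0.3432] t 14.75 open 0.201123429812949 [-0.02912749 -0.25647714 -1.06320727]
side [[262.3, 295.3], [277.5, 280.6]]
top [[193.0, 237.2], [190.5, 249.7]]
```

View pics/s6.png

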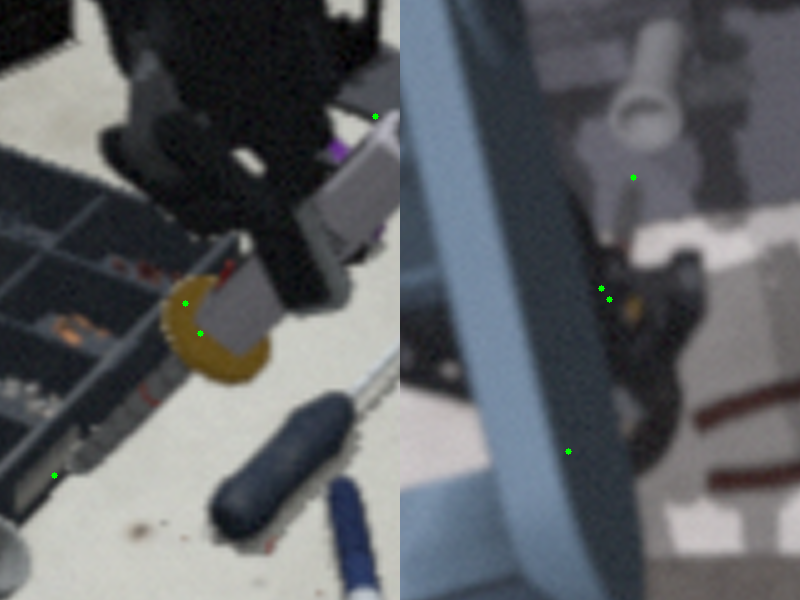

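Picture 11 of 12. In the side view the collar sits at crop (212,335) and the tip at (78,465). That line is parallel to the tube's axis and offset 2.9 mm towards the gauge's −z, which matches the 2.5 mm I had assumed. In the top view the probe lines up with the mouth at (645,115). I'll insert along the axis, in tool direction (0.866, 0, 0.5).

Call:
{"name": "move_arm", "arguments": {"motion": [[[0.29, 0, 0.17], [0, 0, 0], 0], [[0.58, 0, 0.33], [0, 0, 0], 0], [[0.87, 0, 0.5], [0, 0, 0], 0], [[1.04, 0, 0.6], [0, 0, 0], 0], [[1.21, 0, 0.7], [0, 0, 0], 0], [[1.21, 0, 0.7], [0, 0, 0], 0], [[1.21, 0, 0.7], [0, 0, 0], 0]]}}

```text
time_s: 15.62
eef_pos: [0.4736, 0.2502, 0.2655]
eef_rot: [0.016, 0.974, 0.072, -0.216]
wrist_force: [0.5, 0.6, -0.6]
opening: 0.203
```

```bash
cat > st.py <<'E'
from look import *
o,q,Q=tool(); gx=Q@[np.sin(e),0,np.cos(e)]; gz=Q@[np.cos(e),0,-np.sin(e)]
cf=q-.011*Q[:,2]+gx*.057-gz*.0025
print("t",round(o["time_s"],2),"collar in mouth mm",((M.T@(cf-m))*1e3).round(1),"ang",np.degrees(np.arccos(-gx@M[:,2])).round(2),"F mouth axes",(M.T@o["wrist_force"]).round(1),"T",np.round(Q.T@o["torque"],2))
E
python3 st.py
```

```text
t 15.62 collar in mouth mm [ 0.1  0.9 51.6] ang 0.06 F mouth axes [ 0.1  0.5 -0.8] T [-0.07  0.34 -0.02]
```

Call:
{"name": "move_arm", "arguments": {"motion": [[[0.15, 0.01, 0.08], [0, 0, 0], 0], [[0.29, 0.01, 0.17], [0, 0, 0], 0], [[0.43, 0.01, 0.25], [0, 0, 0], 0], [[0.58, 0.01, 0.33], [0, 0, 0], 0], [[0.58, 0.01, 0.33], [0, 0, 0], 0]]}}

```text
time_s: 16.25
eef_pos: [0.4965, 0.2528, 0.2313]
eef_rot: [0.016, 0.973, 0.072, -0.217]
wrist_force: [-0.4, -0.2, -1.4]
opening: 0.203
```

```bash
python3 st.py
```

```text
t 16.25 collar in mouth mm [-0.8  0.2 10.4] ang 0.15 F mouth axes [-1.1 -0.2 -0.9] T [0.01 0.33 0.07]
```

Deep in the bore with no side load. I'll push slowly for the last 10 mm.

Call:
{"name": "move_arm", "arguments": {"motion": [[[0.04, 0, 0.02], [0, 0, 0], 0], [[0.07, 0, 0.04], [0, 0, 0], 0], [[0.1, 0, 0.06], [0, 0, 0], 0], [[0.13, 0, 0.07], [0, 0, 0], 0]]}}

```text
time_s: 16.75
eef_pos: [0.5016, 0.2537, 0.2254]
eef_rot: [0.016, 0.974, 0.072, -0.216]
wrist_force: [-3.5, -0.7, 2.2]
opening: 0.199
```

```bash
python3 st.py
```

```text
t 16.75 collar in mouth mm [0.2 0.3 2.6] ang 0.08 F mouth axes [-1.7 -0.2  3.8] T [-0.03 -0.54  0.03]
```

Call:
{"name": "move_arm", "arguments": {"motion": [[[0.03, 0, 0.01], [0, 0, 0], 0], [[0.05, 0, 0.03], [0, 0, 0], 0], [[0.05, 0, 0.03], [0, 0, 0], 0]]}}

```text
time_s: 17.12
eef_pos: [0.5037, 0.254, 0.2222]
eef_rot: [0.016, 0.974, 0.072, -0.216]
wrist_force: [-2.5, -0.3, 3.0]
opening: 0.199
```

```bash
python3 st.py
```

```text
t 17.12 collar in mouth mm [ 0.   0.3 -1.2] ang 0.08 F mouth axes [-0.4  0.1  3.9] T [-0.06 -0.49 -0.01]
```

Still only probe friction (about 5 N), so the collar has not stopped yet.

Call:
{"name": "move_arm", "arguments": {"motion": [[[0.02, 0, 0.01], [0, 0, 0], 0], [[0.04, 0, 0.02], [0, 0, 0], 0], [[0.04, 0, 0.02], [0, 0, 0], 0]]}}

```text
time_s: 17.5
eef_pos: [0.5038, 0.254, 0.2222]
eef_rot: [0.017, 0.973, 0.072, -0.218]
wrist_force: [-12.1, -3.8, 15.1]
opening: 0.204
```

```bash
python3 st.py
```

```text
t 17.5 collar in mouth mm [-0.1  0.3 -1.3] ang 0.28 F mouth axes [-1.6 -2.  19.6] T [-0.27 -2.37  0.04]
```

Stopped: 20 N with no advance, and the tilt is about 0.3°. I'll press a touch more and hold, then draw out.

Call:
{"name": "move_arm", "arguments": {"motion": [[[0.02, 0, 0.01], [0, 0, 0], 0], [[0.02, 0, 0.01], [0, 0, 0], 0], [[0.02, 0, 0.01], [0, 0, 0], 0]]}}

```text
time_s: 17.88
eef_pos: [0.5039, 0.254, 0.2222]
eef_rot: [0.017, 0.973, 0.072, -0.219]
wrist_force: [-15.8, -5.6, 18.5]
opening: 0.199
```

```bash
python3 st.py
```

```text
t 17.88 collar in mouth mm [-0.1  0.3 -1.4] ang 0.38 F mouth axes [-2.8 -3.2 24.6] T [-0.34 -3.24  0.04]
```

Call:
{"name": "move_arm", "arguments": {"motion": [[[-0.1, 0, -0.06], [0, 0, 0], 0], [[-0.3, 0, -0.17], [0, 0, 0], 0], [[-0.6, 0, -0.35], [0, 0, 0], 0], [[-0.95, 0, -0.55], [0, 0, 0], 0], [[-1.3, 0, -0.75], [0, 0, 0], 0], [[-1.7, 0, -0.98], [0, 0, 0], 0], [[-1.9, 0, -1.1], [0, 0, 0], 0], [[-1.9, 0, -1.1], [0, 0, 0], 0]]}}

```text
time_s: 18.88
eef_pos: [0.4319, 0.2434, 0.3281]
eef_rot: [0.016, 0.974, 0.072, -0.215]
wrist_force: [0.7, 0.2, -2.0]
opening: 0.202
```

```bash
python3 st.py
python3 - <<'E'
from tgt import *
Rf=rz(-.05); T=gtool(Rf)
delta(np.array([.44,.0,.33]),T)
E
```

```text
t 18.88 collar in mouth mm [  1.5   0.3 127.1] ang 0.13 F mouth axes [-0.5  0.1 -2. ] T [ 0.02  0.27 -0.02]
t 18.88 eef [0.4319 0.2434 0.3281] F [ 0.7  0.2 -2. ] open 0.202
shift [-0.435, 4.033, 0.167] turn [-0.065, 6.839, 1.472]
```

Call:
{"name": "move_arm", "arguments": {"motion": [[[-0.1, 0.5, -0.2], [0, 0, 0], 0], [[-0.2, 1.1, -0.2], [0, 0.8, 0.15], 0], [[-0.3, 1.8, -0.1], [-0.02, 1.7, 0.37], 0], [[-0.35, 2.5, 0], [-0.03, 2.7, 0.58], 0], [[-0.4, 3.2, 0.1], [-0.04, 3.8, 0.8], 0], [[-0.43, 3.7, 0.17], [-0.05, 4.9, 1.05], 0], [[-0.43, 4.03, 0.17], [-0.06, 5.9, 1.25], 0], [[-0.43, 4.03, 0.17], [-0.06, 6.84, 1.47], 0], [[-0.43, 4.03, 0.17], [-0.06, 6.84, 1.47], 0], [[-0.43, 4.03, 0.17], [-0.06, 6.84, 1.47], 0]]}}

```text
time_s: 20.12
eef_pos: [0.4401, -0.0002, 0.3293]
eef_rot: [0.007, 0.966, -0.024, 0.257]
wrist_force: [-0.5, -0.6, -1.1]
opening: 0.2
```

Call:
{"name": "move_arm", "arguments": {"motion": [[[0, 0, 0], [0, 0, 0], 0], [[0, 0, 0], [0, 0, 0], 0], [[0, 0, 0], [0, 0, 0], 0]]}}

```text
time_s: 20.5
eef_pos: [0.4401, 0.0003, 0.3289]
eef_rot: [0.006, 0.966, -0.024, 0.257]
wrist_force: [0.4, 0.3, -1.8]
opening: 0.198
```

Run:
```python
from look import *
delta(np.array([.44,.0,.33]),gtool(rz(-.05)))
look('pics/s7.png',4,.001)
a=viewer.camera("side"); A=cv2.imread('pics/s7.png')
A[:240,400:720]=cv2.resize(a[275:355,205:312],(320,240),interpolation=2)
cv2.imwrite('pics/s7.png',A)
```

```text
t 20.5 eef [4.401e-01 3.000e-04 3.289e-01] F [ 0.4  0.3 -1.8] open 0.198
shift [0.008, 0.004, -0.017] turn [-0.004, 0.025, 0.005]
side origin 303 78 [[404.4, 163.5], [353.0, 150.4], [349.8, 154.5], [307.9, 143.6]]
top origin 260 183 [[308.9, 311.7], [310.4, 258.7], [310.5, 255.5], [311.8, 209.7]]
gx [ 0.999 -0.049 -0.003] gz [ 0.003 -0.     1.   ] c0 [4.355e-01 4.000e-04 3.384e-01] t 20.6 open 0.20051509232972928 [ 0.11032157  0.38240203 -1.59259219]
```

View pics/s7.png

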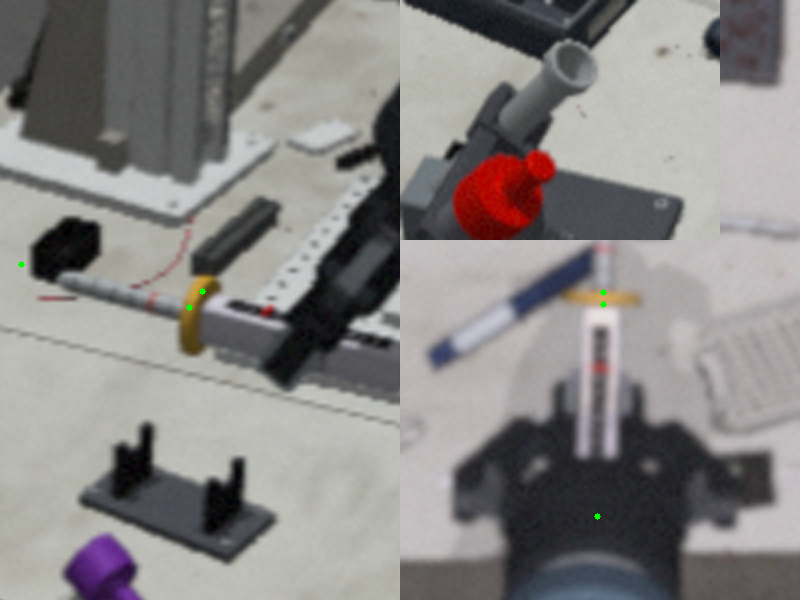

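Picture 12 of 12. The gauge is level with the scale up in the fingers: collar at (190,316), tip at (63,278), tip slope within about 0.04 rad of level. The probe now stands about 67–70 mm out. The cap is still on the stub and the rest is empty. Handing in.

```bash
python3 -c "
from bench import workorder; print(workorder.hand_in())"
```

```text
the job is handed in; nothing more can be done
None
```

The job is handed in at about 20.7 s of the 61 s allowed. The red cap is on the parking stub, and the gauge has been in the tube to its stop and is now held level in the gripper. `hand_in` gave no verdict, so what follows rests on my own checks.

- **Cap:** I pressed it onto the stub until contact at about 30 N and let go. The next picture showed its knob end within 2 px of the seated position, and it was still there in the last picture.
- **Gauge in the tube:** it went in with almost no side load. There was about 5 N from the sliding probe, then a hard stop at 20–25 N with no further advance. At the stop the collar was, from the arm's readings, about 1.3 mm below the fitted rim height, less than 0.5 mm off centre, and tilted about 0.4°.
- **Final hold:** the gauge is still, scale up, about 0.33 m above the bench. It looks level to within about 2° in the picture, and the collar sits 2–3 mm below where the arm readings alone would put it, as at pick-up.
- **Less certain:** from the last picture the probe looks pushed back roughly 20 mm, near the 20.5 mm limit. The geometry says 18 mm, and such picture estimates are only good to a few mm. The stop force supports 18 mm. Before insertion the probe already looked about 7 mm in by the same method, more than "nearly fully out" suggests.
- **Bystanders:** the arm stayed clear of the other things on the bench, but I did not measure their positions again.

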